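# Take the rolling pin out of the showcase from under its shut lid

## Robot

A 7-joint arm with a two-finger parallel gripper is mounted at the origin on the work surface. World frame = base frame: x ahead of the robot, y to its left, z up, the work surface at z = 0. Lengths are in m, angles in rad, forces in N, time in s.
With the tool pointing down it reaches from about 0.4 to 0.85 m from the base axis. Payload 10.4 kg.
Tool frame: the origin (TCP) lies between the finger pads; the fingertips stand 11 mm ahead of it and the grasp point (between the pads) lies 8 mm behind it; z points along the fingers, y is the direction in which the jaws open and shut (so a half turn about z gives the same grasp; the last joint's range is limited). The gripper opens to 87 mm and grips with 3 to 60 N. Pads are 19 mm wide; open, the fingers measure 117 mm over their backs; the gripper's body (75 mm by 190 mm) begins 51 mm behind the grasp point.
Start: joints at [1.191, 0.332, -0.065, 1.46, 0.022, 1.35, -0.088], TCP at [0.218, -0.586, 0.234] pointing down, gripper open.
Joint ranges: [-2.6, 2.6], [-0.5, 2.12], [-1.47, 1.34], [0.16, 2.42], [-1.27, 4.41], [0.06, 2.06], [-2.6, 2.6]. Speed limits (rad/s): [2.22, 2.22, 2.79, 2.79, 3.14, 3.14, 3.14].

## Interface

Orientations are given as a unit quaternion [x, y, z, w].
In Python, from bench import r, eyes gives the robot as it stands.
- The arm moves only by the shell command python3 -m inch 'ROWS' [FORCE]. ROWS is a JSON object of lists of equal length, an entry for each row: "translation": the shift along the world's x, y, z scaled (see below), a list of three; "rot": the turn, a rotation vector about the world's x, y, z scaled (see below), a list of three; "jaw": the finger opening in mm, from 0 to 87. In form: {"translation": [[tx, ty, tz], ...], "rot": [[ax, ay, az], ...], "jaw": [jaw, ...]}. A call has 1 to 20 rows; each row is the pose to reach, as a shift and turn from the pose measured when the call began; what a row does not reach only later rows make up. The controller multiplies each number of a shift by 100 mm and each number of a turn by 60 degrees. A row lasts 1/10 s, in which the tool goes at most 50 mm and 8.59 degrees, less where a joint would pass 70% of its speed; a pose out of reach is approached as far as the arm can. A call with a number of a shift or a turn outside -1 to 1 is refused whole. A call with a gripper value outside its range is refused whole. The fingers move at their own pace and stop on an object; FORCE is the grip in N (left out, the last holds). Time passes only in rows, so rows that repeat a pose let the fingers close. It gives the time, the measured TCP pose, the force and the opening at its end, in the units of the state.
- r.read_state(): the state, without advancing time (a new reading comes with each control period).
- eyes.camera(name): name is "side" or "top" or "wrist"; returns the picture (400x640x3 uint8, blue, green, red); there is no depth.
- eyes.calibration(name): a dict with "fx", "fy", "cx", "cy" (pixels), "R" (3x3) and "t" (3): a world point X has camera coordinates R X + t; the wrist camera has in their place "hand_eye" (4x4, takes a point from camera to tool coordinates, whose origin is the TCP and whose axes are the flange's). Camera axes: x right, y down, z forward; pixel columns grow to the right and rows downward; lengths in m; the calibration is good to about 2 mm. A picture is of the moment at which its call begins: read the wrist's pose just before it. calibration takes no time and is no camera call.
- r.close_job(): hands the job in, once; it reports no verdict.
The state is a dict: "time": time; "joint_positions": joint angles; "joint_vel": joint speeds; "joint_torque": joint torques, N m; "ee_pos": TCP position; "eef_rot": TCP orientation; "ft_force": force on the tool from outside, world axes, zero at the start; "torque": the same for the moment, N m; "width": finger opening in m.
Only numpy, scipy, OpenCV 4.12 (cv2) and the standard library are available. Lean on these libraries where they do the work, as an engineer would, in place of code of your own. Each camera call takes 0.05 s, during which the arm holds its last target. There are 200 camera calls.

## Task

Goods are standing on the shut lid of the wooden showcase, so first lock that lid: turn the turnbutton on the front rail so that the long nose lies square across the lid's front edge. Then take the rolling pin out through the open bay - it is longer than the opening and one end lies under the shut lid, so tilt it and draw it out endways - and finish still holding it in the gripper, motionless, for the customer to see, the whole pin at least 5 cm higher than the top of the case and touching nothing else. Leave the goods on the lid and the mug and jar on the table where they stand, and keep the shut lid shut.

Things in the scene. Friction and masses are not known exactly. Their poses are not given: they have to be found in the camera images.
- case: Wooden table showcase fixed to the table, 260 mm (its x, depth) by 520 mm (its y, length), top 92 mm above the table; origin at the centre of its underside. Its +x points away from the robot, +y to the robot's left, turned up to 15 degrees. Walls 12 mm thick. Left bay (+y) open, its lid folded back, sloping down behind the case to case x +345 mm; right bay (-y) shut by its lid.
- case_floor (a point): On the lined floor under the open bay, 8 mm above the table. The inside is one space through the whole length of the case (under crossbar and shut lid too), with 72 mm free height from the floor to the underside of the top frame.
- opening (a point): Centre of the open left bay's opening, level with the case top (92 mm). The opening is 218 mm (case x -100 to +118) by 210 mm (case y +20 to +230); around it the top frame is 12 mm thick: front rail and end rails 30 mm wide.
- crossbar (a point): Middle of the top face of the fixed crossbar between the two bays, 40 mm wide (case y -20 to +20), 12 mm thick, top at 92 mm, flush with the frame and the shut lid.
- button (a joint): Angle (rad) of the shut lid's turnbutton: 0 = nose along the front rail pointing to case +y (unlocked); grows clockwise seen from above; 1.57 = nose points to case +x, square across the lid's front edge (locked). Range -0.25 to 1.95, starts -0.1 to 0.4. Stays where it is left (friction 0.03 N m), no spring.
- button_pivot (a point): On the turnbutton's vertical pivot axis, half-way up the button (100 mm above the table), on the middle of the front rail at case x -115, y -125. The button is a dark wooden bar 60 mm long, 16 mm wide, 12 mm thick, 2 mm above the case top (94 to 106 mm above the table); it reaches 15 mm behind the pivot and 45 mm ahead to its nose.
- button_nose (a point): Tip of the turnbutton's nose, 45 mm from the pivot, half-way up the button.
- lid_front (a point): Middle of the top front edge of the shut lid of the right bay, 92 mm above the table when shut. The lid is 228 mm (case x) by 207 mm (case y), 10 mm thick, a wooden frame with a clear pane, 0.45 kg, hinged along the case's back top edge; unlocked, its front edge can rise.
- pin_center (a point): Centre of the rolling pin, on its axis. Plain beech pin 300 mm long, about 0.17 kg, balanced at its centre: barrel 36 mm in diameter, 190 mm long, at each end a handle 16 mm in diameter, 55 mm long. It lies loose on the case floor (axis 18 mm above the floor, 26 mm above the table), along the case's y within 4 degrees, and can roll.
- pin_end_open (a point): Outermost point, on the axis, of the handle that lies in the open left bay; at the start 15 to 30 mm short of the left end rail.
- pin_end_covered (a point): Outermost point, on the axis, of the other handle, which lies under the crossbar and the shut lid, at the start 105 to 120 mm beyond the crossbar's edge of the opening.
- giftbox: Small green-lidded gift carton on the shut lid, 89 by 69 by 48 mm, origin at the centre of its underside; leave it alone.
- firtree: Small turned wooden fir tree on the shut lid, 46 mm across, 56 mm tall, origin at the centre of its underside; leave it alone.
- mug: White mug on the table left of the case, 80 mm across, 92 mm tall, origin at the centre of its underside; leave it alone.
- jar: Lidded glass jar on the table right of the case, 72 mm across, 110 mm tall, origin at the centre of its underside; leave it alone.

How it is judged:
On the way, in this order (a step that is already met when the one before it is completed fails the run):
1. the shut lid is locked (turnbutton within 15 degrees of square across the lid) while the pin still lies in the case (value of joint button between 1.31 and 1.83 rad and height (world z) of pin_center below 0.05 m), for 0.2 s.
2. the pin is coming out on a slant: its open-side end is above the case top, its other end still inside (height (world z) of pin_end_open above 0.115 m and height (world z) of pin_end_covered below 0.08 m), for 0.1 s.
At the end, for the whole second after the job is handed in: Turnbutton within 15 degrees of square across the lid, lid down; rolling pin held still in the fingers (over 2 N), both ends over 35 mm above the case top (z over 127 mm), touching neither case nor goods; giftbox, firtree, mug and jar upright within 30 mm of their starts (value of joint button between 1.31 and 1.83 rad and height (world z) of lid_front below 0.099 m and height (world z) of each of pin_end_open, pin_end_covered, pin_center above 0.127 m and contact force between the fingers and pin above 2 N and linear speed of pin below 0.03 m/s and angular speed of pin below 0.3 rad/s and contact force between pin and case below 0.05 N and contact force between pin and giftbox below 0.05 N and contact force between pin and firtree below 0.05 N and contact force between pin and mug below 0.05 N and contact force between pin and jar below 0.05 N and distance of each of giftbox, firtree, mug, jar from where it was at the start of the episode below 0.03 m and angle between each of giftbox, firtree, mug, jar's own z axis and vertical below 0.3 rad); the arm keeps its last pose, push and grip.
It fails at once if goods on the shut lid are shoved more than 30 mm or tipped over (distance of any of giftbox, firtree from where it was at the start of the episode above 0.03 m or angle between any of giftbox, firtree's own z axis and vertical above 0.5 rad).
It fails at once if the mug or the jar is shoved more than 30 mm or tipped over (distance of any of mug, jar from where it was at the start of the episode above 0.03 m or angle between any of mug, jar's own z axis and vertical above 0.5 rad).
It fails at once if the shut lid is lifted (its front edge more than 14 mm) (height (world z) of lid_front above 0.106 m).
It also fails if it takes over 67 s, if anything falls off the work surface, if the arm or the gripper's body presses on something with over 40 N, if the wrist force passes 120 N, or if a joint passes its speed limit or range.

## Working session

There is one attempt and no reset: what is moved stays moved. The work goes in short steps, Python scripts to look and compute and a shell command to move; the robot and the scene stay as the last step left them, time stands still between calls to the robot, and variables do not carry over. Pictures are saved under pics/ and viewed, about 8 in all and at most 12, crops included, and the job is handed in when it is done.

```bash
mkdir -p pics; ls; python3 - <<'E'
from bench import r, eyes
import cv2
s=r.read_state(); print(s)
for n in("top","side"):
    c=eyes.calibration(n); print(n,c)
    cv2.imwrite(f"pics/{n}0.png",eyes.camera(n))
print(eyes.calibration("wrist"))
E
```

```text
pics
{'time': 0.0, 'joint_positions': array([ 1.19142671,  0.33285999, -0.06468539,  1.46096599,  0.02161228,
        1.34989431, -0.08851197]), 'joint_vel': array([-0.00011433,  0.00050954, -0.00118088, -0.00089772,  0.00196815,
        0.00043772,  0.00176236]), 'joint_torque': array([ 2.41575508e-04, -6.23248386e+01,  2.51001975e-02, -3.89898205e+01,
       -6.12523151e-02,  3.98045825e-02,  1.29358591e-04]), 'ee_pos': array([ 0.21813016, -0.58529325,  0.23274953]), 'eef_rot': array([ 9.84131464e-01,  1.77439423e-01, -1.68287982e-04, -6.95860274e-04]), 'ft_force': array([-0.31197788,  0.11611281, -0.69853762]), 'torque': array([ 0.0249409 ,  0.02314287, -0.00244625]), 'width': 0.08675921070769423}
top {'fx': 394.0702141032171, 'fy': 394.0702141032171, 'cx': 318.6879464405514, 'cy': 197.04861024467547, 'R': array([[-0.02256784, -0.99973097,  0.00535624],
       [-0.98361732,  0.021245  , -0.17901291],
       [ 0.17885096, -0.00930842, -0.98383214]]), 't': array([-0.03907988,  0.58169839,  1.48040523])}
side {'fx': 440.9146995401306, 'fy': 440.9146995401306, 'cx': 322.01346542290764, 'cy': 197.06794133925501, 'R': array([[-0.87238186, -0.48866559, -0.01248306],
       [-0.37363523,  0.68305699, -0.62755866],
       [ 0.31519296, -0.54280668, -0.77846921]]), 't': array([0.48176737, 0.28958357, 1.21762542])}
{'fx': 349.89001984606153, 'fy': 349.89001984606153, 'cx': 317.6413955422446, 'cy': 195.0776097992953, 'hand_eye': array([[ 5.45525500e-04, -9.57762128e-01, -2.87561140e-01,
         7.91501491e-02],
       [ 9.99999542e-01,  2.96358663e-04,  9.10012206e-04,
         1.26460290e-03],
       [-7.86353992e-04, -2.87561505e-01,  9.57761851e-01,
        -1.51356146e-01],
       [ 0.00000000e+00,  0.00000000e+00,  0.00000000e+00,
         1.00000000e+00]])}
```

View pics/top0.png

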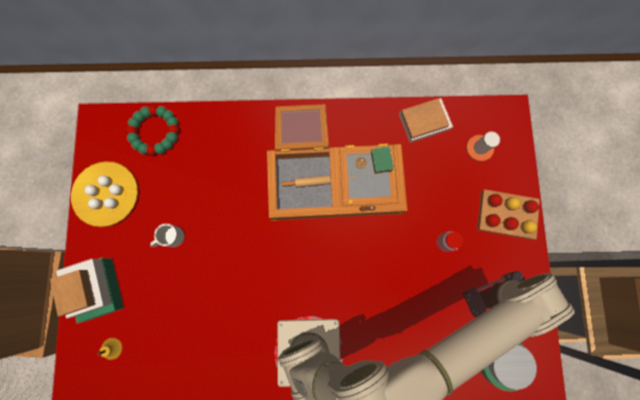

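View pics/side0.png

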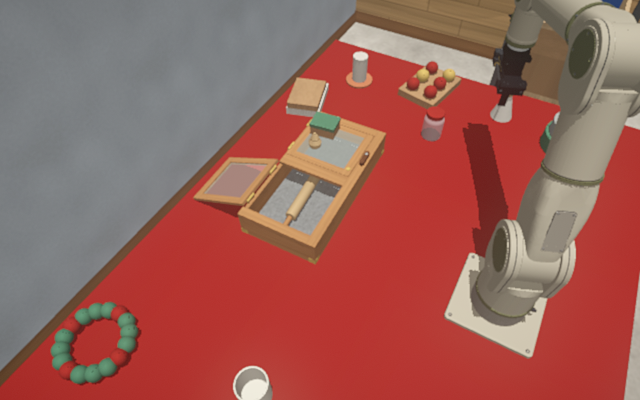

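```bash
cat >h.py <<'E'
from bench import r, eyes
import numpy as np, cv2
from scipy.spatial.transform import Rotation as Ro
def cam(n,s=None):
    c=eyes.calibration(n)
    if n!="wrist": R=np.array(c["R"]);t=np.array(c["t"])
    else:
        s=s or r.read_state(); H=np.array(c["hand_eye"]); W=Ro.from_quat(s["eef_rot"]).as_matrix()
        Rc=W@H[:3,:3]; o=s["ee_pos"]+W@H[:3,3]; R=Rc.T; t=-R@o
    return c,R,t
def ray(C,u,v,z):
    c,R,t=C; d=R.T@np.array([(u-c["cx"])/c["fx"],(v-c["cy"])/c["fy"],1]); o=-R.T@t
    return o+d*(z-o[2])/d[2]
def proj(C,X):
    c,R,t=C; p=R@np.array(X)+t; return np.array([c["fx"]*p[0]/p[2]+c["cx"],c["fy"]*p[1]/p[2]+c["cy"]])
E
python3 - <<'E'
from h import *
im=cv2.imread("pics/top0.png"); hsv=cv2.cvtColor(im,cv2.COLOR_BGR2HSV)
m=cv2.inRange(hsv,(6,60,60),(25,255,255)); m[:, :250]=0; m[:,415:]=0; m[:140]=0; m[225:]=0
C=cam("top")
n,l,st,ce=cv2.connectedComponentsWithStats(m); k=1+np.argmax(st[1:,4]); print(st[k])
pts=np.argwhere(l==k)[:,::-1].astype(np.float32)
print(cv2.minAreaRect(pts))
for n,u,v in [("bl",267,152),("br",403,145),("fr",407,210),("fl",270,217)]: print(n,ray(C,u,v,.092).round(3))
x=cv2.resize(im[90:230,255:415],None,fx=5,fy=4.28*5/4.28,interpolation=cv2.INTER_CUBIC)[:600]
x=cv2.resize(im[95:215+5,255:415],None,fx=4.8,fy=4.8,interpolation=cv2.INTER_CUBIC)
cv2.imwrite("pics/c1.png",x)
E
```

```text
[ 266  140  142   81 6037]
((336.358642578125, 177.9014129638672), (80.05587768554688, 139.26205444335938), 88.02507019042969)
bl [0.755 0.144 0.092]
br [ 0.772 -0.384  0.092]
fr [ 0.517 -0.383  0.092]
fl [0.501 0.133 0.092]
```

View pics/c1.png

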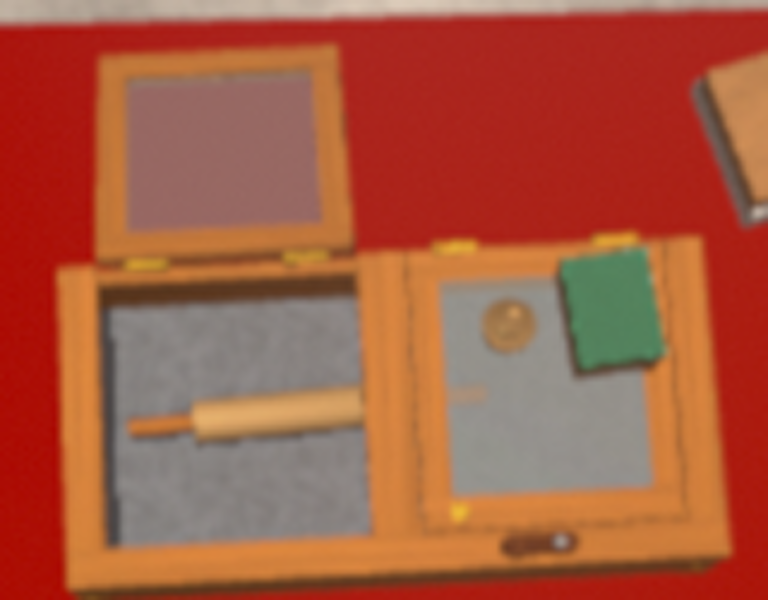

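```bash
cat >>h.py <<'E'
def fit(P,Q): # Q (case xy) -> P (world xy)
    P=np.array(P);Q=np.array(Q);a=P-P.mean(0);b=Q-Q.mean(0)
    th=np.arctan2((b[:,0]*a[:,1]-b[:,1]*a[:,0]).sum(),(a*b).sum()); R=np.array([[np.cos(th),-np.sin(th)],[np.sin(th),np.cos(th)]])
    o=P.mean(0)-R@Q.mean(0); return th,R,o,P-(Q@R.T+o)
E
python3 - <<'E'
from h import *
C=cam("top"); g=lambda u,v,z:ray(C,255+u/4.8-.4,95+v/4.8-.4,z)
P=[g(57,268,.092)[:2],g(702,237,.092)[:2],g(732,553,.092)[:2],g(70,588,.092)[:2]]
Q=[(.13,.26),(.13,-.26),(-.13,-.26),(-.13,.26)]
th,R,o,res=fit(P,Q); print("th",np.degrees(th),"o",o,"res",res.round(3).tolist())
W=lambda x,y:(R@[x,y]+o).round(3)
Z=lambda p:(R.T@(p[:2]-o)).round(3)
for n,u,v,z in [("pivot",561,541,.106),("nose",503,547,.106),("pinopen",128,427,.026),("barrel0",195,420,.026),("bar_at_cross",362,404,.026),("tree",508,325,.148),("box",612,308,.14)]:
    p=g(u,v,z); print(n,p.round(3),Z(p))
print("pivot exp",W(-.115,-.125),"opening",W(.009,.125))
E
```

```text
th 1.794549273333864 o [ 0.63900892 -0.1193262 ] res [[0.0, 0.002], [-0.001, -0.001], [0.0, -0.0], [0.0, -0.001]]
pivot [ 0.528 -0.248  0.106] [-0.115 -0.125]
nose [ 0.524 -0.202  0.106] [-0.118 -0.079]
pinopen [0.643 0.096 0.026] [0.011 0.215]
barrel0 [0.648 0.04  0.026] [0.014 0.159]
bar_at_cross [ 0.659 -0.099  0.026] [0.02 0.02]
tree [ 0.691 -0.209  0.148] [ 0.049 -0.091]
box [ 0.705 -0.291  0.14 ] [ 0.061 -0.174]
pivot exp [ 0.528 -0.248] opening [0.644 0.006]
```

```bash
python3 -m inch '{"translation":[[0.3,0.3,0],[0.6,0.6,-0.1],[0.77,0.92,-0.18],[0.77,0.92,-0.18]],"rot":[[0,0,0.1],[0,0,0.2],[0,0,0.31],[0,0,0.31]],"jaw":[50,50,50,50]}'
python3 -m inch '{"translation":[[0.3,0.3,0],[0.6,0.6,-0.1],[0.77,0.92,-0.18],[0.77,0.92,-0.18]],"rot":[[0,0,0.1],[0,0,0.2],[0,0,0.31],[0,0,0.31]],"jaw":[50,50,50,50]}'
python3 -m inch '{"translation":[[0.3,0.3,0],[0.6,0.6,-0.1],[0.77,0.92,-0.18],[0.77,0.92,-0.18]],"rot":[[0,0,0.1],[0,0,0.2],[0,0,0.31],[0,0,0.31]],"jaw":[50,50,50,50]}'
```

```text
time: 0.5
ee_pos: [0.2989, -0.4884, 0.2136]
eef_rot: [0.941, 0.339, 0.0, -0.002]
ft_force: [-0.3, 0.6, -0.3]
width: 0.0629
time: 0.9
ee_pos: [0.3787, -0.3915, 0.1946]
eef_rot: [0.871, 0.491, 0.001, -0.004]
ft_force: [-0.2, -0.0, -0.3]
width: 0.0501
time: 1.3
ee_pos: [0.4577, -0.295, 0.1756]
eef_rot: [0.777, 0.629, 0.001, -0.005]
ft_force: [-0.3, 0.4, -0.0]
width: 0.0496
```

```bash
python3 -m inch '{"translation":[[0.3,0.4,0],[0.67,0.77,-0.1],[0.67,0.77,-0.15],[0.67,0.77,-0.15]],"rot":[[0,0,0.1],[0,0,0.2],[0,0,0.28],[0,0,0.28]],"jaw":[50,50,50,50]}'
python3 - <<'E'
from h import *
s=r.read_state(); print(s["ee_pos"],s["eef_rot"],s["joint_positions"].round(2))
im=eyes.camera("wrist"); cv2.imwrite("pics/w1.png",im)
C=cam("wrist",s)
for n,X in [("pivot",(.528,-.248,.106)),("nose",(.524,-.202,.106))]: print(n,proj(C,X))
E
```

```text
time: 1.7
ee_pos: [0.5249, -0.2174, 0.1596]
eef_rot: [0.676, 0.736, -0.0, -0.006]
ft_force: [0.3, -0.3, -0.2]
width: 0.0501
[ 0.52487816 -0.21739806  0.15960822] [ 6.76484513e-01  7.36434048e-01 -1.95125005e-05 -5.79622442e-03] [ 0.74  0.31 -0.5   1.68  0.15  1.2   0.28]
pivot [318.29194685 265.00472038]
nose [318.22891915 196.9170598 ]
```

View pics/w1.png

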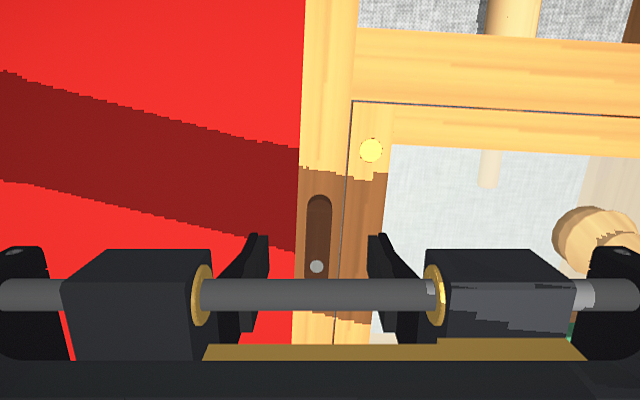

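The wrist picture shows the pivot screw at (317,267) and nose at (320,195), which matches the projections within about 2 px. I'm descending to grip the button.

```bash
python3 -m inch '{"translation":[[0,0,-0.3],[0,0,-0.52],[0,0,-0.52],[0,0,-0.52],[0,0,-0.52],[0,0,-0.52],[0,0,-0.52],[0,0,-0.52]],"rot":[[0,0,0],[0,0,0],[0,0,0],[0,0,0],[0,0,0],[0,0,0],[0,0,0],[0,0,0]],"jaw":[40,40,40,30,20,12,12,12]}' 8
```

```text
time: 2.55
ee_pos: [0.5244, -0.2194, 0.1089]
eef_rot: [0.679, 0.735, -0.0, -0.005]
ft_force: [-0.2, -0.7, 4.4]
width: 0.0161
```

```bash
python3 -m inch '{"translation":[[0.039,0.002,0],[0.078,-0.002,0],[0.115,-0.011,0],[0.151,-0.025,0],[0.186,-0.044,0],[0.217,-0.067,0],[0.217,-0.067,0]],"rot":[[0,0,-0.129],[0,0,-0.258],[0,0,-0.387],[0,0,-0.515],[0,0,-0.644],[0,0,-0.773],[0,0,-0.773]],"jaw":[12,12,12,12,12,12,12]}'
```

```text
time: 3.25
ee_pos: [0.5452, -0.2269, 0.1089]
eef_rot: [0.914, 0.405, 0.0, -0.005]
ft_force: [-5.9, -1.7, 4.4]
width: 0.0162
```

```bash
python3 -m inch '{"translation":[[0.033,-0.02,0],[0.057,-0.05,0],[0.077,-0.084,0],[0.093,-0.12,0],[0.104,-0.162,0],[0.108,-0.201,0],[0.108,-0.201,0],[0.108,-0.201,0]],"rot":[[0,0,-0.128],[0,0,-0.256],[0,0,-0.384],[0,0,-0.512],[0,0,-0.64],[0,0,-0.767],[0,0,-0.767],[0,0,-0.767]],"jaw":[12,12,12,12,12,12,12,12]}'
```

```text
time: 4.05
ee_pos: [0.5542, -0.2467, 0.1086]
eef_rot: [1.0, 0.015, 0.0, -0.005]
ft_force: [-8.2, 2.6, 5.2]
width: 0.0161
```

```bash
python3 -m inch '{"translation":[[0,0,0],[0,0,0],[0,0,0],[0,0,0.3],[0,0,0.8],[0,0,1],[0,0,1]],"rot":[[0,0,0],[0,0,0],[0,0,0],[0,0,0],[0,0,0],[0,0,0],[0,0,0]],"jaw":[30,35,35,60,60,60,60]}'
python3 -m inch '{"translation":[[0.2,0.5,0.3],[0.31,0.8,0.3],[0.31,0.8,0.3],[0.31,0.8,0.3],[0.31,0.8,0.3],[0.31,0.8,0.3]],"rot":[[0,0,0.14],[0,0,0.28],[0,0,0.42],[0,0,0.56],[0,0,0.7],[0,0,0.75]],"jaw":[60,60,60,60,60,60]}'
python3 - <<'E'
from h import *
s=r.read_state(); print(s["ee_pos"],s["eef_rot"],s["joint_positions"].round(2))
im=eyes.camera("top"); 
cv2.imwrite("pics/t2.png",cv2.resize(im[130:225,255:415],None,fx=4.8,fy=4.8,interpolation=cv2.INTER_CUBIC))
E
```

```text
time: 4.75
ee_pos: [0.5561, -0.2473, 0.2127]
eef_rot: [1.0, 0.015, 0.003, -0.003]
ft_force: [0.0, 0.4, -0.4]
width: 0.0562
time: 5.35
ee_pos: [0.5868, -0.1671, 0.2414]
eef_rot: [0.917, 0.399, 0.001, -0.005]
ft_force: [-0.1, -0.5, 0.2]
width: 0.0602
[ 0.58680914 -0.16712974  0.24143541] [ 0.91674435  0.39944047  0.00131919 -0.00503646] [ 0.5   0.32 -0.36  1.47  0.11  1.37 -0.62]
```

View pics/t2.png

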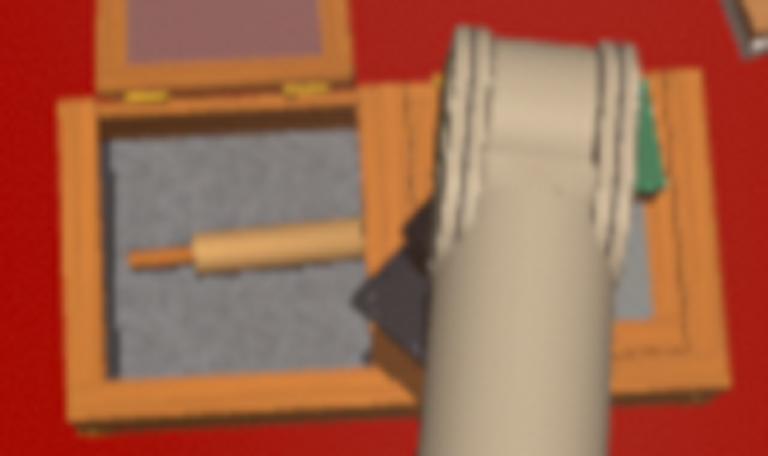

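```bash
python3 -m inch '{"translation":[[0.2,0.4,0],[0.31,0.66,0],[0.31,0.66,0],[0.31,0.66,0]],"rot":[[0,0,0.14],[0,0,0.28],[0,0,0.4],[0,0,0.4]],"jaw":[60,60,60,60]}'
python3 -m inch '{"translation":[[0.2,0.4,0],[0.31,0.67,-0.3],[0.31,0.67,-0.5],[0.31,0.67,-0.5],[0.31,0.67,-0.5]],"rot":[[0,0,0.14],[0,0,0.28],[0,0,0.393],[0,0,0.393],[0,0,0.393]],"jaw":[60,60,60,60,60]}'
python3 - <<'E'
from h import *
s=r.read_state(); print(s["ee_pos"],s["eef_rot"],s["joint_positions"].round(2))
im=eyes.camera("wrist"); sd=eyes.camera("side")
a=cv2.resize(sd[110:260,190:400],(420,300),interpolation=cv2.INTER_CUBIC)
b=np.zeros((400,420,3),np.uint8); b[:300]=a
cv2.imwrite("pics/w3.png",cv2.resize(np.hstack([im,b]),(800,302)))
cv2.imwrite("pics/w3raw.png",im)
C=cam("wrist",s); C2=cam("side")
for n,X in [("pinopen",(.643,.096,.026)),("barrel0",(.648,.040,.026)),("cross",(.659,-.099,.026))]: print(n,proj(C,X).round(0))
th=np.radians(1.8)
for a in(0,.785,1.57): 
  q=np.pi/2+th-a; print("nose at",a,proj(C2,(.528+.045*np.cos(q),-.248+.045*np.sin(q),.106)).round(0))
E
```

```text
time: 5.8
ee_pos: [0.6178, -0.1002, 0.2404]
eef_rot: [0.813, 0.583, -0.0, -0.006]
ft_force: [-0.4, -0.2, -0.1]
width: 0.0601
time: 6.3
ee_pos: [0.6486, -0.0349, 0.1905]
eef_rot: [0.68, 0.733, -0.002, -0.006]
ft_force: [0.9, -0.8, 0.7]
width: 0.0599
[ 0.6486116  -0.03486852  0.19046139] [ 0.67967114  0.73349283 -0.0017036  -0.00570115] [ 0.37  0.47 -0.53  1.41  0.23  1.33 -0.09]
pinopen [324.  24.]
barrel0 [325.  95.]
cross [324. 243.]
nose at 0 [360. 162.]
nose at 0.785 [352. 156.]
nose at 1.57 [353. 149.]
```

View pics/w3.png

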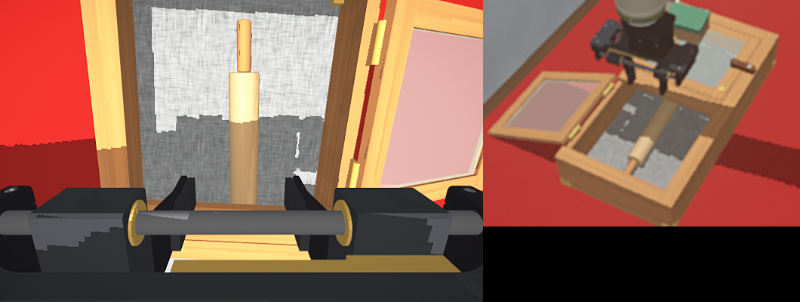

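```bash
python3 -m inch '{"translation":[[0,0,-0.4],[0,0,-0.8],[0,0,-1],[0,0,-1]],"rot":[[0,0,0],[0,0,0],[0,0,0],[0,0,0]],"jaw":[60,60,60,60]}'
python3 -m inch '{"translation":[[0,0,-0.2],[0,0,-0.4],[0,0,-0.59],[0,0,-0.59],[0,0,-0.59]],"rot":[[0,0,0],[0,0,0],[0,0,0],[0,0,0],[0,0,0]],"jaw":[60,60,60,60,60]}'
```

```text
time: 6.8
ee_pos: [0.6479, -0.0359, 0.0899]
eef_rot: [0.68, 0.733, -0.002, -0.006]
ft_force: [0.8, -0.6, -0.4]
width: 0.0601
time: 7.3
ee_pos: [0.649, -0.0362, 0.033]
eef_rot: [0.681, 0.732, -0.002, -0.005]
ft_force: [0.1, 0.6, 1.0]
width: 0.0599
```

```bash
python3 -m inch '{"translation":[[0,0,-0.02],[0,0,-0.02],[0,0,-0.02],[0,0,-0.02],[0,0,-0.02],[0,0,-0.02]],"rot":[[0,0,0],[0,0,0],[0,0,0],[0,0,0],[0,0,0],[0,0,0]],"jaw":[45,34,30,30,30,30]}' 45
```

```text
time: 7.9
ee_pos: [0.6493, -0.0362, 0.0315]
eef_rot: [0.681, 0.732, -0.001, -0.005]
ft_force: [0.0, 0.0, 4.0]
width: 0.0349
```

```bash
python3 -m inch '{"translation":[[0,0,0.12],[0,0,0.24],[0,0,0.36],[0,0,0.48],[0,0,0.48],[0,0,0.48]],"rot":[[0.07,0.005,0],[0.14,0.01,0],[0.21,0.015,0],[0.282,0.02,0],[0.282,0.02,0],[0.282,0.02,0]],"jaw":[30,30,30,30,30,30]}'
python3 - <<'E'
from h import *
s=r.read_state(); print(s["ee_pos"],Ro.from_quat(s["eef_rot"]).as_matrix().round(3),s["joint_positions"].round(2),s["torque"])
im=eyes.camera("wrist"); sd=eyes.camera("side")
a=cv2.resize(sd[110:260,190:400],(420,300),interpolation=cv2.INTER_CUBIC)
b=np.zeros((400,420,3),np.uint8); b[:300]=a
cv2.imwrite("pics/w4.png",cv2.resize(np.hstack([im,b]),(800,302)))
E
```

```text
time: 8.5
ee_pos: [0.6489, -0.0366, 0.0785]
eef_rot: [0.673, 0.724, 0.098, -0.112]
ft_force: [-0.8, 0.8, -2.7]
width: 0.0349
[ 0.64888774 -0.03661924  0.07850802] [[-0.068  0.997 -0.03 ]
 [ 0.953  0.074  0.294]
 [ 0.295 -0.009 -0.955]] [ 0.56  0.65 -0.6   1.47  0.06  1.16  0.1 ] [-0.40700938 -0.11128442 -0.03057302]
```

View pics/w4.png

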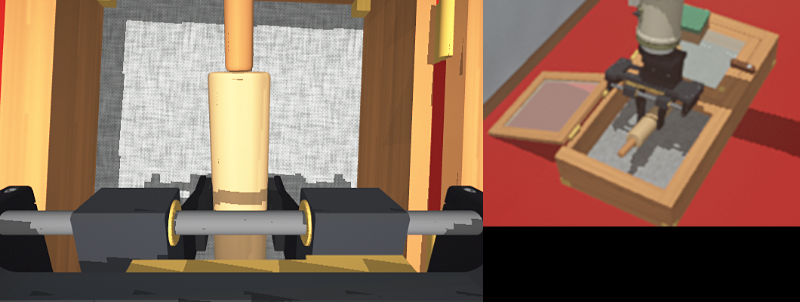

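```bash
python3 -m inch '{"translation":[[-0.014,0.19,0.06],[-0.027,0.38,0.12],[-0.041,0.57,0.18],[-0.054,0.76,0.24],[-0.068,0.95,0.3],[-0.068,0.95,0.3],[-0.068,0.95,0.3]],"rot":[[0,0,0],[0,0,0],[0,0,0],[0,0,0],[0,0,0],[0,0,0],[0,0,0]],"jaw":[30,30,30,30,30,30,30]}'
python3 -m inch '{"translation":[[-0.01,0.15,0.05],[-0.02,0.3,0.1],[-0.02,0.35,0.3],[-0.02,0.35,0.6],[-0.02,0.35,0.9],[-0.02,0.35,1],[-0.02,0.35,1]],"rot":[[0,0,0],[0,0,0],[0,0,0],[0,0,0],[0,0,0],[0,0,0],[0,0,0]],"jaw":[30,30,30,30,30,30,30]}'
python3 - <<'E'
from h import *
s=r.read_state(); print(s["ee_pos"],s["joint_positions"].round(2),s["torque"])
a=cv2.resize(eyes.camera("side")[100:280,190:430],(720,540),interpolation=cv2.INTER_CUBIC)
cv2.imwrite("pics/s5.png",a)
E
```

```text
time: 9.3
ee_pos: [0.6419, 0.0609, 0.109]
eef_rot: [0.672, 0.725, 0.098, -0.112]
ft_force: [0.4, -0.8, -2.7]
width: 0.0348
time: 10.0
ee_pos: [0.6405, 0.0966, 0.2103]
eef_rot: [0.672, 0.726, 0.099, -0.112]
ft_force: [-0.2, -0.0, -3.1]
width: 0.0354
[0.64049303 0.09663989 0.21033773] [ 0.42  0.49 -0.67  1.41  0.    1.3  -0.11] [-0.45582813 -0.23427451  0.03307996]
```

View pics/s5.png

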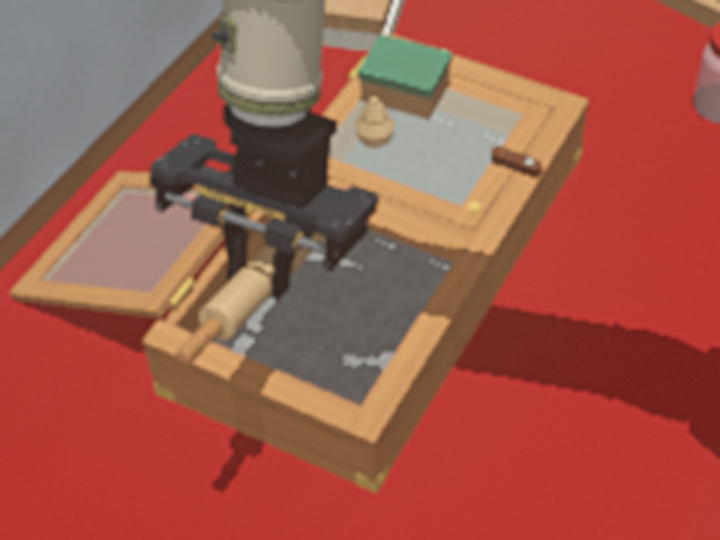

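The side picture shows the pin clear of the case and in the fingers, the button across the lid at (515,160), and the goods still standing. I'll raise the pin, level it and let it settle.

```bash
python3 -m inch '{"translation":[[0,0,0.2],[0,0,0.4],[0,0,0.6],[0,0,0.8],[0,0,0.8],[0,0,0.8],[0,0,0.8],[0,0,0.8],[0,0,0.8],[0,0,0.8]],"rot":[[0,0,0],[-0.07,-0.005,0],[-0.14,-0.01,0],[-0.21,-0.015,0],[-0.28,-0.02,0],[-0.28,-0.02,0],[-0.28,-0.02,0],[-0.28,-0.02,0],[-0.28,-0.02,0],[-0.28,-0.02,0]],"jaw":[30,30,30,30,30,30,30,30,30,30]}'
python3 - <<'E'
from h import *
s=r.read_state(); print(s["ee_pos"],abs(s["joint_vel"]).max(),s["width"])
t=eyes.camera("top"); sd=eyes.camera("side")
cv2.imwrite("pics/f6.png",np.hstack([cv2.resize(t[130:255,140:480],(408,150)).copy() if 0 else cv2.resize(t[90:290,150:480],(400,242)),cv2.resize(sd[80:280,190:460],(400,296))[:242]]))
hsv=cv2.cvtColor(t,cv2.COLOR_BGR2HSV); t0=cv2.imread("pics/top0.png")
d=cv2.absdiff(t,t0).max(2)
for n,(u,v) in dict(mug=(168,236),jar=(450,241),box=(383,160),tree=(361,163),button=(367,208)).items(): print(n,"mean diff",d[v-8:v+8,u-8:u+8].mean().round(1))
E
```

```text
time: 11.05
ee_pos: [0.6399, 0.0952, 0.288]
eef_rot: [0.681, 0.733, -0.002, -0.006]
ft_force: [0.4, 0.4, -3.1]
width: 0.0353
[0.63988036 0.09518093 0.28802421] 0.008150281773847738 0.03527771138876008
mug mean diff 8.8
jar mean diff 8.9
box mean diff 7.8
tree mean diff 9.3
button mean diff 31.7
```

View pics/f6.png

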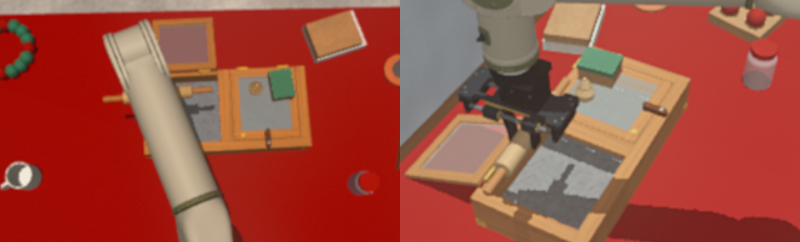

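The pin is level at about z 0.28, the button lies square across the lid, and the goods, mug and jar look unmoved. I'm handing in.

```bash
python3 -c "
from bench import r
print(r.close_job())"
```

```text
the job is handed in; nothing more can be done
None
```

The lid is locked and the rolling pin is out. I handed the job in at about 11 s with the pin held level in the gripper. No verdict is reported, so this rests on my own last checks.

- **Locking:** I gripped the turnbutton and turned it about its pivot. The tool ended in line with the case's depth to within 0.1 degrees, and the last top and side pictures show the button across the lid's front edge.
- **Drawing out:** I gripped the barrel at 45 N, tilted the pin about 17 degrees and drew it out along its axis from under the crossbar. Wrist force stayed at about 3 N, so I saw no sign of contact with the case. By my geometry, the open end was above 0.115 m while the other end was still below 0.08 m during the draw. I did not measure this directly.
- **Last checks:** The pin axis is at about z 0.28 m, well above the case top, with the fingers stopped on it at 35.3 mm and the arm nearly still. The pictures show the gift box, fir tree, mug and jar where they started.

The one small disagreement was the finger opening on the barrel, which read 35 mm where the pin is 36 mm. The grip showed no slip.

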